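# Secure the cartons in the transit frame and free the logger

## Robot

A 7-joint arm with a two-finger parallel gripper is mounted at the origin on a cart in front of the work surface, level with it; the furniture and walls round the work are solid. World frame = base frame: x ahead of the robot, y to its left, z up, the work surface at z = 0. Lengths are in m, angles in rad, forces in N, time in s.
With the tool pointing down it reaches from about 0.425 to 0.925 m from the base axis. Payload 6.8 kg.
Tool frame: the origin (TCP) lies between the finger pads; the fingertips stand r.tcp_to_tips ahead of it and the grasp point (between the pads) is the TCP (r.tcp_to_tips is the distance from the TCP to the fingertips, in m); z points along the fingers, y is the line along which they close (so a half turn about z gives the same grasp; the last joint's range is limited). The gripper opens to 85 mm and grips with 20 to 120 N. Pads are 22 mm wide; open, the fingers measure 114 mm over their backs; the gripper's body (76 mm by 85 mm) begins 54 mm behind the grasp point. The pads swing forward as they close: fully open they stand 13 mm farther back than shut.
Start: joints at [1.088, 0.477, 0.022, 1.555, -0.011, 1.109, -0.083], TCP at [0.247, -0.628, 0.25] pointing down, gripper open.
Joint ranges: [-2.96, 2.96], [-0.34, 2.1], [-1.41, 1.46], [0.24, 2.44], [-1.37, 4.51], [0.17, 1.92], [-2.96, 2.96]. Speed limits (rad/s): [2.39, 2.39, 3.14, 3.14, 3.14, 3.14, 3.14].

## Interface

Orientations are given as a rotation vector (axis times angle).
In Python, from bench import r gives the robot as it stands.
- The arm moves only by the tool servo_tool, never from a script. Its argument "commands" is a list of rows, each a list of 2 entries, a list of its own where there are three numbers: the shift along the tool's x, y, z normalised to -1 to 1, where 1 is 250 mm, then the turn, a rotation vector about the tool's x, y, z normalised to -1 to 1, where 1 is 90 degrees. In form: [[[dx, dy, dz], [ax, ay, az]], ...]. A call has 1 to 20 rows; each row is the pose to reach, as a shift and turn from the pose commanded when the call began, along the tool's axes at that moment; what a row does not reach only later rows make up. A row lasts 1/10 s, in which the tool goes at most 50 mm and 8.59 degrees, less where a joint would pass 70% of its speed; a pose out of reach is approached as far as the arm can. A call with a number of a shift or a turn outside -1 to 1 is refused whole. A call with a gripper value outside its range is refused whole. "claw" is the closure, from 0 (fully open) to 1 (shut), set as the call begins (left out, the last holds). The fingers move at their own pace and stop on an object; "squeeze" is the grip in N (left out, the last holds). Time passes only in rows, so rows that repeat a pose let the fingers close. It gives the time, the measured TCP pose, the force, the opening and the grip force at its end, in the units of the state.
- r.get_obs(): the state, without advancing time (a new reading comes with each control period).
- r.grab_frame(name): name is "scene" or "top" or "wrist"; returns (picture, depth): 480x640x3 uint8, red, green, blue; 480x640 float32, m along the optical axis (not along the pixel's ray), 0 where there is no reading.
- r.camera_model(name): a dict with "fx", "fy", "cx", "cy" (pixels), "extrinsics" (4x4, takes a point from camera to world coordinates); the wrist camera has in their place "hand_eye" (4x4, takes a point from camera to tool coordinates, whose origin is the TCP and whose axes are the flange's). Camera axes: x right, y down, z forward; pixel columns grow to the right and rows downward; lengths in m; the calibration is good to about 2 mm. A picture is of the moment at which its call begins: read the wrist's pose just before it. camera_model takes no time and is no camera call.
- r.hand_in(): hands the job in; it is judged then, once.
Trained networks look in the newest picture that a camera, given by its name, has taken for a name from the list of things; names that differ only in an ending like _2 or _b are one class to them, and where a whole thing is asked for, a point or a joint stands for the part that bears it (a point fixed in the world has none). Each returns a list of dicts, best first, with "confidence" (0 to 1); they miss things now and then, are a little off and sometimes report something else, mostly with a low value. They report only what shows in the picture. A call takes as long as a camera call.
- r.boxes_of(camera, target): "uv" ([column, row] in pixels, amid what is visible of it).
- r.mark_of(camera, target): "uv" ([column, row] in pixels: a listed point, or the origin of a listed thing).
The state is a dict: "clock": time; "joints": joint angles; "qvel": joint speeds; "tau": joint torques, N m; "tcp_pos": TCP position; "orientation": TCP orientation; "contact_force": force on the tool from outside, world axes, zero at the start; "moment": the same for the moment, N m; "grip_width": finger opening in m; "gripper_force": force on a finger pad.
Only numpy, scipy, OpenCV 4.12 (cv2) and the standard library are available. Lean on these libraries where they do the work, as an engineer would, in place of code of your own. Each camera call takes 0.05 s, during which the arm holds its last target. There are 200 camera calls.

## Task

Make the transit frame ready for the courier: over each bay that holds a carton, wind the hold-down screw down until its rubber foot holds the carton firmly, without crushing it. Over the bay that holds the temperature logger, wind the screw right up to its top stop, so that the logger can be lifted out for reading on the way. Leave the cartons and the logger in their places and do not disturb the things around the frame.

Things in the scene. Friction and masses are not known exactly. Their poses are not given: they have to be found in the camera images.
- hold_down_frame: Transit frame, fixed to the table: base board 160 x 350 mm (x, y) with three bays along its y, floors 10 mm up; two end posts carry a beam 36 mm wide along y over the bays, top at 90 mm (brass bosses to 95). Three upright hold-down screws pass through it at x = 0, y = +105, 0, -105 mm, one over the middle of each bay. Origin: centre of the underside.
- screw_1: left (+y) screw: steel spindle, T-handle on top, springy rubber foot (30 mm disc) below the beam. Origin on its axis, 110 mm above the table when right up; sinks with the screw, does not turn. The foot's underside hangs 56 to 61 mm below the origin, set differently on each screw: feel where it meets a carton. A carton is held from 8 N, crushed at 150 N.
- grip_1 (a point): Middle of the left (+y) screw's T-handle, on the screw's axis: black bar 68 mm long (the point's x, turns with the handle), 14 mm thick (y), 20 mm tall (10 mm above and below the point). Grip it from above across the 14 mm. 128 mm above the table when right up; sinks 3.2 mm per rad as it is wound down.
- knob_1 (a joint): Turn of the left (+y) T-handle, rad: 0 at the top stop, growing clockwise (seen from above) as it winds down; starts at 1.1 to 1.5, bottom stop 5.8; stays where left (springs back a little from very tight). Running free it resists with about 0.15 N m; once the foot meets a carton the foot force grows by about 160 N per rad and the torque by 0.0032 N m per N.
- screw_2: middle screw: steel spindle, T-handle on top, springy rubber foot (30 mm disc) below the beam. Origin on its axis, 110 mm above the table when right up; sinks with the screw, does not turn. The foot's underside hangs 56 to 61 mm below the origin, set differently on each screw: feel where it meets a carton. A carton is held from 8 N, crushed at 150 N.
- grip_2 (a point): Middle of the middle screw's T-handle, on the screw's axis: black bar 68 mm long (the point's x, turns with the handle), 14 mm thick (y), 20 mm tall (10 mm above and below the point). Grip it from above across the 14 mm. 128 mm above the table when right up; sinks 3.2 mm per rad as it is wound down.
- knob_2 (a joint): Turn of the middle T-handle, rad: 0 at the top stop, growing clockwise (seen from above) as it winds down; starts at 1.1 to 1.5, bottom stop 5.8; stays where left (springs back a little from very tight). Running free it resists with about 0.15 N m; once the foot meets a carton the foot force grows by about 160 N per rad and the torque by 0.0032 N m per N.
- screw_3: right (-y) screw: steel spindle, T-handle on top, springy rubber foot (30 mm disc) below the beam. Origin on its axis, 110 mm above the table when right up; sinks with the screw, does not turn. The foot's underside hangs 56 to 61 mm below the origin, set differently on each screw: feel where it meets a carton. A carton is held from 8 N, crushed at 150 N.
- grip_3 (a point): Middle of the right (-y) screw's T-handle, on the screw's axis: black bar 68 mm long (the point's x, turns with the handle), 14 mm thick (y), 20 mm tall (10 mm above and below the point). Grip it from above across the 14 mm. 128 mm above the table when right up; sinks 3.2 mm per rad as it is wound down.
- knob_3 (a joint): Turn of the right (-y) T-handle, rad: 0 at the top stop, growing clockwise (seen from above) as it winds down; starts at 1.1 to 1.5, bottom stop 5.8; stays where left (springs back a little from very tight). Running free it resists with about 0.15 N m; once the foot meets a carton the foot force grows by about 160 N per rad and the torque by 0.0032 N m per N.
- carton_a: Plain folded card carton, 46 x 75 x 33 mm (its own x, y, z), lying in one of the bays with its 75 mm side across the beam. Origin: centre of its underside.
- carton_b: Plain folded card carton, 46 x 75 x 33 mm (its own x, y, z), lying in one of the bays with its 75 mm side across the beam. Origin: centre of its underside.
- logger: Temperature logger, flat light-coloured case 56 x 95 x 20 mm (its own x, y, z) with a display on top, lying in the remaining bay. Origin: centre of its underside.
- tape_roll: Small roll of tape, 62 x 59 x 19 mm, lying flat behind the frame; a bystander. Origin: centre of its underside.
- marker: Felt marker, 133 mm long, 18 mm thick, lying in front of the frame; a bystander. Origin: centre of its underside.
- glue_tube: Flat glue tube, 38 x 126 x 25 mm, lying behind the frame; a bystander. Origin: centre of its underside.

How it is judged:
By the outcome, as a careful person would: the job done as asked, in the order asked, and still so for the second after the job is handed in, with the robot touching nothing.
It also fails if it takes over 70 s, if anything falls off the work surface, if the arm or the gripper's body presses on something with over 40 N, if the wrist force passes 120 N, or if a joint passes its speed limit or range.

## Working session

There is one attempt and no reset: what is moved stays moved. The work goes in short steps, Python scripts to look and compute and a tool call to move; the robot and the scene stay as the last step left them, time stands still between calls to the robot, and variables do not carry over. Pictures are saved under pics/ and viewed, at most 10 in all, crops included, and the job is handed in when it is done.

Besides the shell and the picture viewer there is one more tool, called after "Emit:" as name(argument=value, ...) on one line, values as JSON. servo_tool: Moves the arm, as the interface text tells. Scaled input: -1 to 1 covers 250 mm each way for a shift and 90 degrees each way for a turn. Its arguments: {"type":"object","properties":{"commands":{"type":"array"},"claw":{"type":"number"},"squeeze":{"type":"number"}},"required":["commands"]}

```bash
ls; mkdir -p pics
cat > h.py <<'E'
import numpy as np, cv2
from scipy.spatial.transform import Rotation as R
from bench import r
def ext(cam):
    m=r.camera_model(cam)
    if cam!='wrist': return m,np.array(m['extrinsics'])
    o=r.get_obs(); T=np.eye(4); T[:3,:3]=R.from_rotvec(o['orientation']).as_matrix(); T[:3,3]=o['tcp_pos']
    return m,T@np.array(m['hand_eye'])
def ray(m,T,uv):
    d=np.array([(uv[0]-m['cx'])/m['fx'],(uv[1]-m['cy'])/m['fy'],1.])
    return T[:3,3],T[:3,:3]@d
def unproj(m,T,uv,D):
    u,v=int(round(uv[0])),int(round(uv[1])); p=D[max(v-2,0):v+3,max(u-2,0):u+3]; p=p[p>0]
    if len(p)==0: return None
    o,d=ray(m,T,uv); return o+d*np.median(p)
def onz(m,T,uv,z):
    o,d=ray(m,T,uv); return o+d*(z-o[2])/d[2]
def save(name,im): cv2.imwrite('pics/'+name,im[:,:,::-1])
E
python3 - <<'E'
from h import *
np.set_printoptions(precision=3,suppress=True)
for c in ['top','scene']:
    m,T=ext(c); im,D=r.grab_frame(c); save(c+'1.png',im)
    print(c,T[:3,3],m['fx'])
    for t in ['grip_1','screw_1','carton_a','logger','hold_down_frame']:
        for d in r.mark_of(c,t)[:4]:
            print(t,np.round(d['uv'],1),round(d['confidence'],2),unproj(m,T,d['uv'],D))
print(r.get_obs(), r.tcp_to_tips)
E
```

```text
pics
top [ 0.371 -0.298  0.923] 466.7690591773377
grip_1 [374.7 262.1] 0.73 [ 0.52  -0.379  0.136]
grip_1 [319.  282.4] 0.66 [ 0.477 -0.287  0.137]
grip_1 [261.6 304.8] 0.59 [ 0.432 -0.194  0.136]
screw_1 [375.  267.8] 0.89 [ 0.511 -0.38   0.133]
screw_1 [316.5 282. ] 0.7 [ 0.478 -0.283  0.136]
screw_1 [261.9 305.5] 0.57 [ 0.43  -0.195  0.135]
carton_a [269.8 313. ] 0.89 [ 0.422 -0.204  0.086]
logger [322.9 288.6] 0.82 [ 0.47  -0.294  0.117]
hold_down_frame [318.8 290.4] 0.93 [ 0.466 -0.287  0.122]
scene [0.253 0.245 0.721] 558.8568682209734
grip_1 [359.8 266.6] 0.86 [ 0.474 -0.278  0.137]
grip_1 [363.1 219.3] 0.77 [ 0.517 -0.373  0.137]
grip_1 [355.1 322.5] 0.65 [ 0.432 -0.184  0.137]
screw_1 [358.1 278. ] 0.89 [ 0.472 -0.272  0.12 ]
screw_1 [356.1 334.5] 0.71 [ 0.423 -0.172  0.131]
screw_1 [363.6 230.7] 0.56 [ 0.51  -0.362  0.126]
carton_a [350.2 372. ] 0.8 [ 0.412 -0.141  0.092]
carton_a [356.1 272.1] 0.63 [ 0.476 -0.272  0.13 ]
logger [356.5 315.1] 0.82 [ 0.436 -0.196  0.137]
hold_down_frame [352.7 326.3] 0.58 [ 0.432 -0.178  0.135]
{'clock': 0.6, 'joints': array([ 1.088,  0.477,  0.022,  1.555, -0.012,  1.109, -0.083]), 'qvel': array([-0.001, -0.001,  0.001,  0.001, -0.001, -0.   ,  0.001]), 'tau': array([ -0.001, -59.601,   1.605, -28.142,   0.012,   0.002,   0.   ]), 'tcp_pos': array([ 0.247, -0.628,  0.25 ]), 'orientation': array([-3.087, -0.585, -0.   ]), 'contact_force': array([ 0.024, -0.229,  0.296]), 'moment': array([ 0.007,  0.038, -0.004]), 'gripper_force': 0.0, 'grip_width': 0.08531778610348653} 0.019
```

Run:
```python
import cv2
a=cv2.imread('pics/top1.png')[190:380,200:440];b=cv2.imread('pics/scene1.png')[160:460,220:500]
cv2.imwrite('pics/c1.png',cv2.resize(a,None,fx=3.1,fy=3.1,interpolation=cv2.INTER_CUBIC))
cv2.imwrite('pics/c2.png',cv2.resize(b,None,fx=2,fy=2,interpolation=cv2.INTER_CUBIC))
```

```text
(no output)
```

View pics/c1.png

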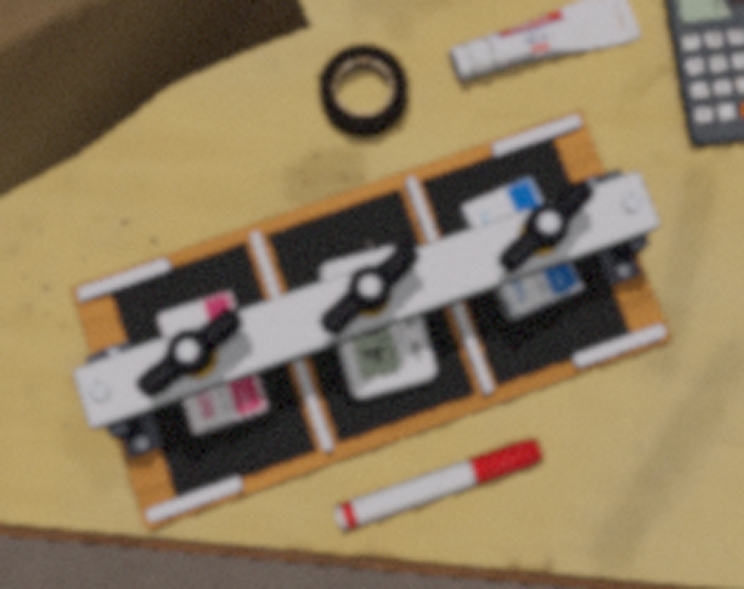

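View pics/c2.png

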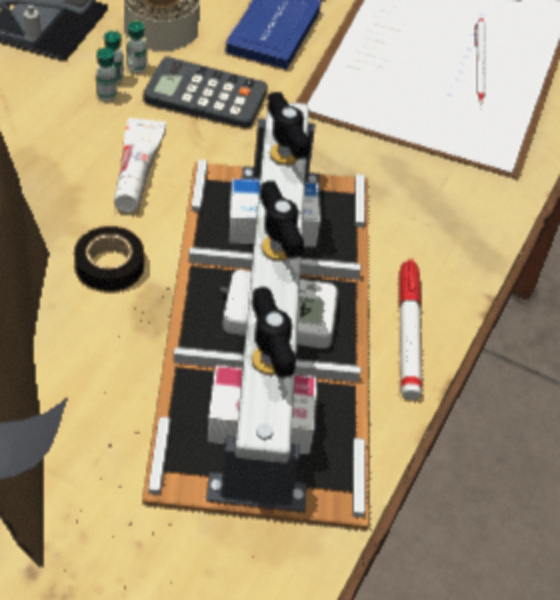

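The pictures show pink and blue cartons in the end bays (crop c1 around (225,400) and (540,290)) and the logger with its display in the middle bay (375,350). So screws 1 and 3 get wound down and screw 2 up. Next I'll check the brown object and the handle angles, and plan the wrist view.

Run:
```python
from h import *
np.set_printoptions(precision=3,suppress=True)
m,T=ext('top'); im,D=r.grab_frame('top')
v,u=np.mgrid[:480,:640]; P=np.stack([(u-m['cx'])/m['fx']*D,(v-m['cy'])/m['fy']*D,D],-1)@T[:3,:3].T+T[:3,3]
for uv in [(210,200),(230,195),(270,198),(205,245),(100,150),(20,200)]: print(uv,P[uv[1],uv[0]])
tall=(D>0)&(P[...,2]>.15)&(abs(P[...,0]-.5)<.3)
print('tall bbox',P[tall].min(0),P[tall].max(0))
dark=(im.max(-1)<75)&(D>0)
for c in [(.432,-.190),(.476,-.284),(.519,-.377)]:
    s=dark&(P[...,2]>.118)&(np.hypot(P[...,0]-c[0],P[...,1]-c[1])<.045)
    q=P[s]; w,V=np.linalg.eigh(np.cov(q[:,:2].T)); d=V[:,1]
    print(c,s.sum(),q.mean(0),'yaw',np.degrees(np.arctan2(d[1],d[0]))%180,w**.5)
print(r.camera_model('wrist'))
```

```text
(210, 200) [ 0.596 -0.092  0.171]
(230, 195) [ 0.61  -0.123  0.163]
(270, 198) [ 0.636 -0.18   0.083]
(205, 245) [ 0.542 -0.062  0.051]
(100, 150) [0.652 0.087 0.216]
(20, 200) [ 0.814  0.883 -0.761]
tall bbox [ 0.229 -0.826  0.15 ] [0.8   0.179 0.445]
(0.432, -0.19) 277 [ 0.433 -0.193  0.133] yaw 134.14310405806143 [0.005 0.018]
(0.476, -0.284) 260 [ 0.477 -0.288  0.133] yaw 138.18834002056224 [0.005 0.019]
(0.519, -0.377) 240 [ 0.52  -0.381  0.133] yaw 139.84628480960063 [0.005 0.018]
{'fx': 367.8081769376358, 'fy': 367.8081769376358, 'cx': 321.54361510840283, 'cy': 244.94954856445565, 'hand_eye': array([[ 0.   , -0.962, -0.271,  0.068],
       [ 1.   ,  0.   , -0.   , -0.   ],
       [ 0.   , -0.271,  0.962, -0.124],
       [ 0.   ,  0.   ,  0.   ,  1.   ]])}
```

Emit:
servo_tool(commands=[[[0.8,-0.3,0],[0,0,-0.8]],[[0.8,-0.3,0],[0,0,-0.8]],[[0.8,-0.3,0],[0,0,-0.8]],[[0.8,-0.3,0],[0,0,-0.8]],[[0.8,-0.3,0],[0,0,-0.8]],[[0.8,-0.3,0],[0,0,-0.8]],[[0.8,-0.3,0],[0,0,-0.8]],[[0.8,-0.3,0],[0,0,-0.8]],[[0.8,-0.3,0],[0,0,-0.8]],[[0.8,-0.3,0],[0,0,-0.8]]], claw=0.4, squeeze=60)

```text
clock: 1.65
tcp_pos: [0.4057, -0.4852, 0.2503]
orientation: [2.153, 2.288, 0.0]
contact_force: [0.1, -0.3, -0.0]
grip_width: 0.0513
gripper_force: 0.0
```

```bash
cat >> h.py <<'E'
def plan(p,yaw):
    """shift/turn (units) in tool axes to TCP p with tool x at yaw deg, assuming tool down"""
    o=r.get_obs(); M=R.from_rotvec(o['orientation']).as_matrix()
    s=M.T@(np.array(p)-o['tcp_pos'])/.25
    y0=np.degrees(np.arctan2(M[1,0],M[0,0])); dt=((y0-yaw)+180)%360-180
    print('yaw',round(y0,2),'tilt',np.round(M[:,2],4),'shift',np.round(s,4),'az',round(dt/90,4),'j7',round(o['joints'][6],3),'j1',round(o['joints'][0],3),'t',o['clock'])
E
python3 - <<'E'
from h import *
o=r.get_obs(); print(np.round(o['joints'],3),np.round(o['tcp_pos'],4),o['grip_width'])
plan([.520,-.380,.25],139.8)
E
```

```text
[ 0.995  0.425 -0.295  1.646  0.136  1.09   0.723] [ 0.4057 -0.4852  0.2503] 0.05128228294659458
yaw 93.48 tilt [ 1.e-04  1.e-04 -1.e+00] shift [0.3924 0.482  0.0014] az -0.5147 j7 0.723 j1 0.995 t 1.65
```

Emit:
servo_tool(commands=[[[0.39,0.48,0],[0,0,-0.515]],[[0.39,0.48,0],[0,0,-0.515]],[[0.39,0.48,0],[0,0,-0.515]],[[0.39,0.48,0],[0,0,-0.515]],[[0.39,0.48,0],[0,0,-0.515]],[[0.39,0.48,0],[0,0,-0.515]],[[0.39,0.48,0],[0,0,-0.515]],[[0.39,0.48,0],[0,0,-0.515]]])

```text
clock: 2.45
tcp_pos: [0.5195, -0.3807, 0.2503]
orientation: [-1.084, -2.949, 0.0]
contact_force: [-0.2, -0.4, -0.2]
grip_width: 0.0514
gripper_force: 0.0
```

```bash
cat >> h.py <<'E'
def look(name,cs):
    m,T=ext('wrist'); im,D=r.grab_frame('wrist'); save(name,im)
    for d in r.mark_of('wrist','grip_1')[:4]:
        print(np.round(d['uv'],1),round(d['confidence'],2),'depth',unproj(m,T,d['uv'],D),'z124',onz(m,T,d['uv'],.124))
    v,u=np.mgrid[:480,:640]; P=np.stack([(u-m['cx'])/m['fx']*D,(v-m['cy'])/m['fy']*D,D],-1)@T[:3,:3].T+T[:3,3]
    for c in cs:
        s=(im.max(-1)<75)&(D>0)&(P[...,2]>.12)&(P[...,2]<.145)&(np.hypot(P[...,0]-c[0],P[...,1]-c[1])<.042)
        if s.sum()<80: continue
        q=P[s]; w,V=np.linalg.eigh(np.cov(q[:,:2].T)); d=V[:,1]
        q2=(q[:,:2]-q[:,:2].mean(0))@V; mid=q[:,:2].mean(0)+V@((q2.min(0)+q2.max(0))/2)
        print(s.sum(),q.mean(0),'mid',mid,'yaw',np.degrees(np.arctan2(d[1],d[0]))%180,'ext',np.ptp(q2,axis=0),'ztop',np.percentile(q[:,2],90))
CS=[(.432,-.190),(.476,-.284),(.519,-.379)]
np.set_printoptions(precision=4,suppress=True)
E
python3 - <<'E'
from h import *
look('w1.png',CS); plan([.520,-.380,.13],139.8)
E
```

```text
[322.  248.8] 0.87 depth [ 0.5193 -0.3808  0.1379] z124 [ 0.5224 -0.3835  0.124 ]
[389.7 103.7] 0.75 depth [ 0.4763 -0.2908  0.1375] z124 [ 0.4768 -0.2882  0.124 ]
[404.3 310.2] 0.3 depth [ 0.5292 -0.3512  0.2553] z124 [ 0.5982 -0.3676  0.124 ]
2860 [ 0.4748 -0.2868  0.1337] mid [ 0.4762 -0.2865] yaw 136.56891932821677 ext [0.0244 0.0662] ztop 0.13681096327890932
1998 [ 0.5171 -0.3792  0.1341] mid [ 0.5188 -0.3809] yaw 138.4439658824812 ext [0.0239 0.0667] ztop 0.1368565138039976
yaw 139.7 tilt [-0.0001 -0.0001 -1.    ] shift [0.0004 0.0034 0.4813] az -0.0011 j7 1.205 j1 0.894 t 2.55
```

View pics/w1.png

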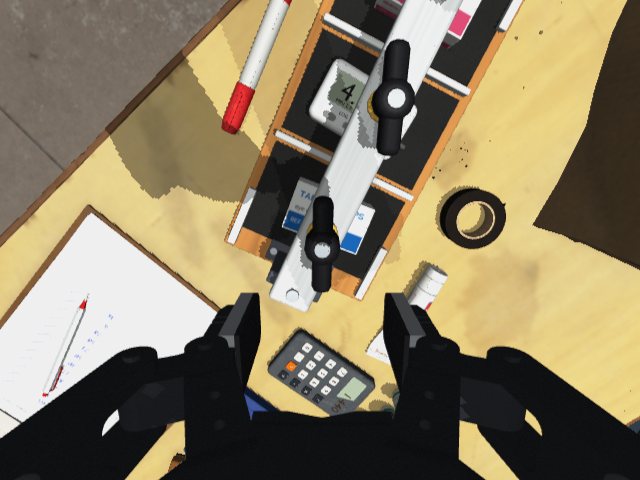

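The wrist view shows handle 3 upright in the picture at (322,245), centred between the fingers. Both views put it at about (0.519, -0.381). I'll go down and grip.

Emit:
servo_tool(commands=[[[0,0,0.15],[0,0,0]],[[0,0,0.3],[0,0,0]],[[0,0,0.4],[0,0,0]],[[0,0,0.45],[0,0,0]],[[0,0,0.488],[0,0,0]],[[0,0,0.488],[0,0,0]]])

```text
clock: 3.15
tcp_pos: [0.5196, -0.3805, 0.1279]
orientation: [-1.079, -2.95, -0.0]
contact_force: [0.7, 0.9, 0.4]
grip_width: 0.0514
gripper_force: 0.0
```

Emit:
servo_tool(commands=[[[0,0,0],[0,0,0]],[[0,0,0],[0,0,0]],[[0,0,0],[0,0,0]],[[0,0,0],[0,0,0]],[[0,0,0],[0,0,0]],[[0,0,0],[0,0,0]]], claw=1, squeeze=50)

```text
clock: 3.75
tcp_pos: [0.5204, -0.3811, 0.13]
orientation: [1.079, 2.948, -0.001]
contact_force: [-1.2, 0.4, 6.8]
grip_width: 0.016
gripper_force: 48.7
```

```bash
cat > s.py <<'E'
from h import *
o=r.get_obs(); M=R.from_rotvec(o['orientation']).as_matrix()
print('t',o['clock'],'p',o['tcp_pos'],'yaw',np.degrees(np.arctan2(M[1,0],M[0,0])),'F',o['contact_force'],'M',o['moment'],'tau7',o['tau'][6],'j7',o['joints'][6],'gw',o['grip_width'])
E
python3 s.py
```

```text
t 3.75 p [ 0.5204 -0.3811  0.13  ] yaw 139.80778857014806 F [-1.2044  0.3698  6.8067] M [0.1114 0.2754 0.0225] tau7 -0.0017667141946731135 j7 1.1442405726102378 gw 0.01600530527511485
```

Emit:
servo_tool(commands=[[[0,0,0.002],[0,0,0.09]],[[0,0,0.004],[0,0,0.18]],[[0,0,0.006],[0,0,0.27]],[[0,0,0.008],[0,0,0.36]],[[0,0,0.01],[0,0,0.45]],[[0,0,0.01],[0,0,0.45]],[[0,0,0.01],[0,0,0.45]]])

```text
clock: 4.45
tcp_pos: [0.5215, -0.386, 0.1284]
orientation: [2.028, 2.385, -0.004]
contact_force: [3.7, -10.8, 2.4]
grip_width: 0.0154
gripper_force: 50.8
```

```bash
python3 s.py
```

```text
t 4.45 p [ 0.5215 -0.386   0.1284] yaw 99.2530330653564 F [  3.6503 -10.7603   2.3769] M [-2.3734 -0.6553  0.5091] tau7 -0.613822303712368 j7 0.5307776031255867 gw 0.015362017852106433
```

Run:
```python
from h import *
look('w2.png',CS)
im,_=r.grab_frame('top'); save('t2.png',im)
a=cv2.imread('pics/t2.png')[190:380,200:440]; b=cv2.imread('pics/w2.png')[120:360,160:480]
A=cv2.resize(a,(400,316)); B=cv2.resize(b,(400,300)); B=cv2.copyMakeBorder(B,0,16,0,0,0)
cv2.imwrite('pics/c3.png',np.hstack([A,B]))
```

```text
[227.   15.4] 0.81 depth [ 0.4789 -0.2898  0.138 ] z124 [ 0.4752 -0.2864  0.124 ]
[318.3 316.1] 0.8 depth [ 0.5179 -0.3761  0.1359] z124 [ 0.5188 -0.3822  0.124 ]
6881 [ 0.486  -0.2969  0.1341] mid [ 0.4859 -0.2935] yaw 149.6258442428676 ext [0.0231 0.0427] ztop 0.136960626186372
7930 [ 0.5185 -0.3761  0.1326] mid [ 0.5199 -0.3805] yaw 105.8764167324834 ext [0.0425 0.0671] ztop 0.13657303002368443
```

View pics/c3.png

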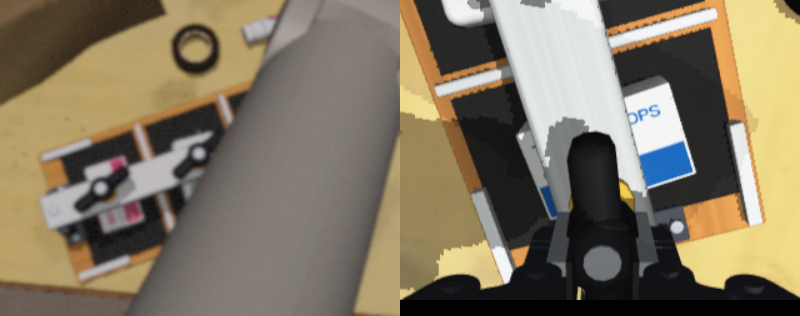

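The handle is turning with the tool and still sits between the pads, at about (600,262) in the composite. There is an 11 N side force, though, so I'll hold still and read again.

Emit:
servo_tool(commands=[[[0,0,0],[0,0,0]],[[0,0,0],[0,0,0]],[[0,0,0],[0,0,0]]])

```text
clock: 4.9
tcp_pos: [0.5215, -0.386, 0.1284]
orientation: [2.028, 2.385, -0.004]
contact_force: [3.0, -10.8, 2.1]
grip_width: 0.0154
gripper_force: 50.9
```

```bash
python3 s.py
```

```text
t 4.9 p [ 0.5215 -0.386   0.1284] yaw 99.25898179913494 F [  2.9924 -10.7515   2.0861] M [-2.3715 -0.6372  0.5328] tau7 -0.5437000282108784 j7 0.5309559430851741 gw 0.015353403236051276
```

Emit:
servo_tool(commands=[[[0,0,0],[0,0,0]],[[0,0,0],[0,0,0]],[[0,0,0],[0,0,0]]], claw=0.6)

```text
clock: 5.2
tcp_pos: [0.5195, -0.3799, 0.1257]
orientation: [-2.032, -2.395, -0.0]
contact_force: [0.7, -0.4, 0.1]
grip_width: 0.0344
gripper_force: 0.0
```

```bash
python3 s.py
python3 - <<'E'
from h import *
look('w3.png',CS[2:])
m,T=ext('wrist')
c=np.linalg.inv(T)
for p in [(.5195,-.3805,.138),(.5195,-.3805,.134)]:
    q=c@np.r_[p,1]; print(q[0]/q[2]*m['fx']+m['cx'],q[1]/q[2]*m['fy']+m['cy'])
E
```

```text
t 5.2 p [ 0.5195 -0.3799  0.1257] yaw 99.35113090728214 F [ 0.6576 -0.4345  0.1114] M [ 0.0121  0.025  -0.0203] tau7 -0.00018420734249957604 j7 0.5300597052832466 gw 0.03435245517594747
[324.5 334.7] 0.73 depth [ 0.5191 -0.3757  0.1354] z124 [ 0.5202 -0.382   0.124 ]
[233.1  39.8] 0.64 depth [ 0.4794 -0.2898  0.1376] z124 [ 0.4759 -0.2871  0.124 ]
9949 [ 0.518  -0.3753  0.1326] mid [ 0.5203 -0.3795] yaw 115.21282358752819 ext [0.0592 0.0651] ztop 0.13786879087103
323.3444549341748 351.1171336645292
323.30465474176737 344.91594957257075
```

View pics/w3.png

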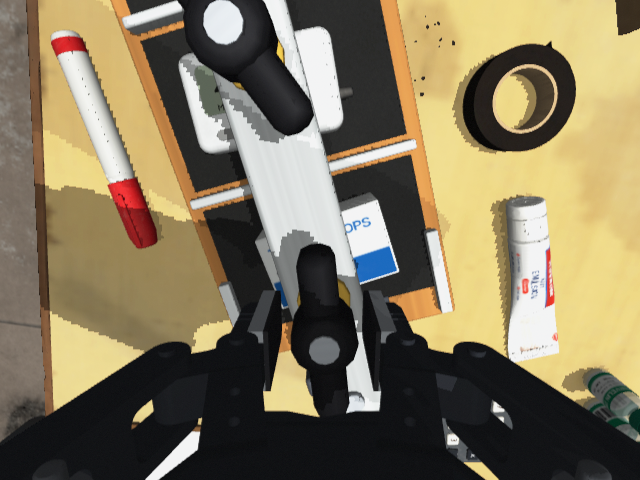

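The picture shows the cap at (324,350), against (323,351) predicted for my axis estimate, so the axis is right. The bar runs from (316,248) to (332,410), slightly off the tool's x direction. I'll work out its exact yaw.

```bash
cat >> h.py <<'E'
def baryaw(im,D,m,T,c,rad=(.016,.036)):
    """bar yaw from dark pixels in ring round axis c, each end separately"""
    v,u=np.mgrid[:480,:640]; P=np.stack([(u-m['cx'])/m['fx']*D,(v-m['cy'])/m['fy']*D,D],-1)@T[:3,:3].T+T[:3,3]
    e=P[...,:2]-np.array(c); rr=np.hypot(e[...,0],e[...,1])
    s=(im.max(-1)<90)&(D>0)&(P[...,2]>.125-.02)&(P[...,2]<.145)&(rr>rad[0])&(rr<rad[1])
    return P,s,e
E
python3 - <<'E'
from h import *
im=cv2.imread('pics/w3.png')[:,:,::-1]; m,T=ext('wrist')
a=onz(m,T,(316,262),.131);b=onz(m,T,(332,400),.131);c=onz(m,T,(324,350),.137)
d=a-b; print(a,b,c,np.degrees(np.arctan2(d[1],d[0])), np.linalg.norm(d))
for row in (262,275,290,300,310,375,385,395):
    g=im[row,290:360].max(-1).astype(int); w=np.where(g<60)[0]+290; print(row,w.min(),w.max(),len(w))
E
```

```text
[ 0.5122 -0.3515  0.131 ] [ 0.5269 -0.4049  0.131 ] [ 0.5198 -0.3806  0.137 ] 105.43226605988467 0.055427225624862055
262 297 334 38
275 297 336 40
290 299 337 39
300 301 343 43
310 297 351 55
375 307 345 39
385 311 346 36
395 312 348 37
```

Emit:
servo_tool(commands=[[[0,0,-0.02],[0,0,-0.067]],[[0,0,-0.02],[0,0,-0.067]],[[0,0,-0.02],[0,0,-0.067]]])

```text
clock: 5.6
tcp_pos: [0.5196, -0.3804, 0.1307]
orientation: [-1.908, -2.496, -0.0]
contact_force: [0.1, -0.2, -0.7]
grip_width: 0.0342
gripper_force: 0.0
```

Emit:
servo_tool(commands=[[[0,0,0],[0,0,0]],[[0,0,0],[0,0,0]],[[0,0,0],[0,0,0]],[[0,0,0],[0,0,0]],[[0,0,0],[0,0,0]]], claw=1, squeeze=60)

```text
clock: 6.1
tcp_pos: [0.5203, -0.3802, 0.1315]
orientation: [1.905, 2.497, 0.001]
contact_force: [0.1, 1.8, 4.7]
grip_width: 0.0125
gripper_force: 79.7
```

```bash
python3 s.py
```

```text
t 6.1 p [ 0.5203 -0.3802  0.1315] yaw 105.31998442825044 F [0.1071 1.7593 4.6859] M [ 0.3364  0.1549 -0.0419] tau7 0.0236562208738178 j7 0.6222634979214944 gw 0.012504554256975905
```

Emit:
servo_tool(commands=[[[0,0,0.002],[0,0,0.08]],[[0,0,0.004],[0,0,0.15]],[[0,0,0.004],[0,0,0.15]],[[0,0,0.004],[0,0,0.15]]])

```text
clock: 6.5
tcp_pos: [0.5206, -0.3802, 0.1307]
orientation: [2.185, 2.255, 0.001]
contact_force: [0.3, 1.8, 5.9]
grip_width: 0.0127
gripper_force: 82.4
```

```bash
python3 s.py
```

```text
t 6.5 p [ 0.5206 -0.3802  0.1307] yaw 91.8032852837422 F [0.2506 1.7626 5.8671] M [ 0.3742  0.0457 -0.1488] tau7 0.11712240753695369 j7 0.4173017141344913 gw 0.012670937564085348
```

Emit:
servo_tool(commands=[[[0,0,0.002],[0,0,0.08]],[[0,0,0.003],[0,0,0.15]],[[0,0,0.003],[0,0,0.15]]])

```text
clock: 6.8
tcp_pos: [0.5209, -0.3802, 0.13]
orientation: [2.436, 1.982, 0.002]
contact_force: [2.0, 1.0, 5.8]
grip_width: 0.0127
gripper_force: 82.5
```

```bash
python3 s.py
```

```text
t 6.8 p [ 0.5209 -0.3802  0.13  ] yaw 78.26409680880158 F [1.9965 1.0395 5.8097] M [ 0.3133 -0.1304 -0.0797] tau7 -0.8281698077917099 j7 0.2124136654504268 gw 0.012743930303301789
```

Emit:
servo_tool(commands=[[[0,0,0.002],[0,0,0.08]],[[0,0,0.003],[0,0,0.15]],[[0,0,0.003],[0,0,0.15]]])

```text
clock: 7.1
tcp_pos: [0.5212, -0.3803, 0.1292]
orientation: [2.65, 1.684, 0.002]
contact_force: [1.8, 1.3, 5.8]
grip_width: 0.0129
gripper_force: 82.2
```

```bash
python3 s.py
```

```text
t 7.1 p [ 0.5212 -0.3803  0.1292] yaw 64.87389218602692 F [1.8488 1.2962 5.7884] M [ 0.3037 -0.3715 -0.0215] tau7 -0.8824766613543034 j7 0.010502462007324477 gw 0.012947349598991886
```

Emit:
servo_tool(commands=[[[0,0,0.001],[0,0,0.05]],[[0,0,0.003],[0,0,0.12]],[[0,0,0.003],[0,0,0.15]],[[0,0,0.003],[0,0,0.15]],[[0,0,0.003],[0,0,0.15]]])

```text
clock: 7.6
tcp_pos: [0.5214, -0.3804, 0.1285]
orientation: [2.827, 1.366, 0.004]
contact_force: [4.4, 0.6, 5.2]
grip_width: 0.0126
gripper_force: 82.5
```

```bash
python3 s.py
```

```text
t 7.6 p [ 0.5214 -0.3804  0.1285] yaw 51.58719945028227 F [4.4386 0.6097 5.2045] M [ 0.2797 -0.6569  0.085 ] tau7 -0.05466467700898647 j7 -0.18899701845492814 gw 0.012634212078159287
```

Emit:
servo_tool(commands=[[[0,0,0.001],[0,0,0.05]],[[0,0,0.003],[0,0,0.12]],[[0,0,0.003],[0,0,0.15]],[[0,0,0.003],[0,0,0.15]],[[0,0,0.003],[0,0,0.15]]])

```text
clock: 8.1
tcp_pos: [0.5216, -0.3806, 0.1277]
orientation: [2.967, 1.025, 0.005]
contact_force: [5.8, 0.3, 4.7]
grip_width: 0.0127
gripper_force: 82.4
```

```bash
python3 s.py
```

```text
t 8.1 p [ 0.5216 -0.3806  0.1277] yaw 38.10324723484965 F [5.8125 0.3188 4.6512] M [ 0.1179 -1.0951  0.0823] tau7 -0.0661389366723597 j7 -0.3909065460586144 gw 0.012702726196271044
```

Run:
```python
from h import *
look('w4.png',CS[2:])
m,T=ext('wrist'); c=np.linalg.inv(T)
q=c@np.r_[.5196,-.3805,.1345,1]; print(q[0]/q[2]*m['fx']+m['cx'],q[1]/q[2]*m['fy']+m['cy'])
b=cv2.imread('pics/w4.png')[200:480,120:520]; cv2.imwrite('pics/c4.png',cv2.resize(b,(800,560)))
```

```text
[ 42.8 271.2] 0.81 depth [ 0.4848 -0.291   0.1362] z124 [ 0.4754 -0.2861  0.124 ]
[322. 326.] 0.79 depth [ 0.5244 -0.378   0.1319] z124 [ 0.5211 -0.3806  0.124 ]
6411 [ 0.5247 -0.3775  0.1294] mid [ 0.5206 -0.3808] yaw 38.09196467489102 ext [0.04   0.0671] ztop 0.13361829602785158
319.23324297488904 342.8809495498252
```

View pics/c4.png

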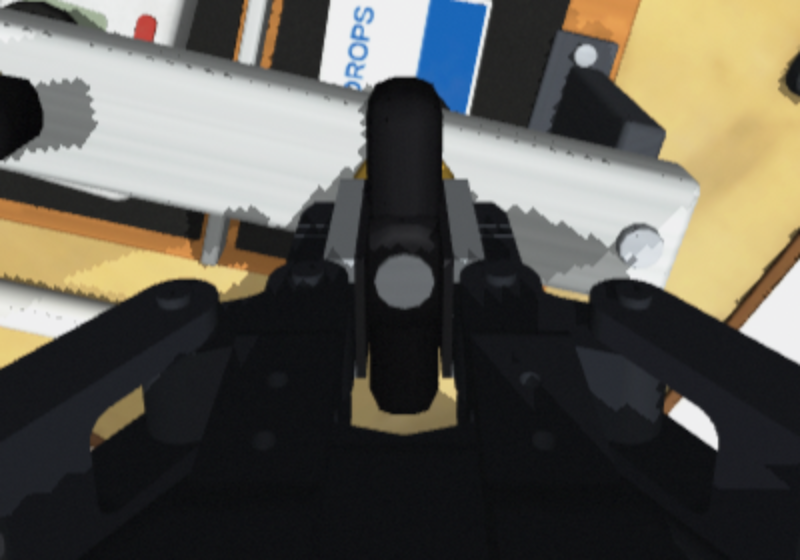

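The handle sits straight between the pads, with its cap at (322,340) in the full frame, so it is turning cleanly at knob ≈ 2.9. A reading taken at rest sits inside the friction band, so I'll read the torque while still moving.

Emit:
servo_tool(commands=[[[0,0,0.001],[0,0,0.05]],[[0,0,0.002],[0,0,0.1]],[[0,0,0.003],[0,0,0.15]]])

```text
clock: 8.5
tcp_pos: [0.5217, -0.3808, 0.127]
orientation: [3.068, 0.665, 0.005]
contact_force: [5.8, 0.1, 5.4]
grip_width: 0.0128
gripper_force: 82.2
```

```bash
python3 s.py
```

```text
t 8.5 p [ 0.5217 -0.3808  0.127 ] yaw 24.45132484442165 F [5.7867 0.074  5.4194] M [-0.0389 -1.1913  0.2535] tau7 0.6109298765659332 j7 -0.5947388659584261 gw 0.012849662011103559
```

Emit:
servo_tool(commands=[[[0,0,0.001],[0,0,0.05]],[[0,0,0.002],[0,0,0.1]],[[0,0,0.003],[0,0,0.15]]])

```text
clock: 8.8
tcp_pos: [0.5218, -0.3811, 0.1264]
orientation: [3.125, 0.3, 0.006]
contact_force: [6.0, -1.0, 5.0]
grip_width: 0.0127
gripper_force: 82.3
```

```bash
python3 s.py
```

```text
t 8.8 p [ 0.5218 -0.3811  0.1264] yaw 10.96606678735077 F [ 6.0035 -0.9904  4.9938] M [-0.0808 -1.1452  0.4257] tau7 0.4960589110851288 j7 -0.7952432963096275 gw 0.012694776611524008
```

Screw 3's torque has climbed well clear of free running: 0.25, then 0.43 N m at knob ≈ 3.38. That means roughly 50 to 85 N on the carton, inside the window. I'll release and go to screw 1.

Emit:
servo_tool(commands=[[[0,0,0],[0,0,0]],[[0,0,0],[0,0,0]],[[0,0,0],[0,0,0]],[[0,0,-0.1],[0,0,0]],[[0,0,-0.25],[0,0,0]],[[0,0,-0.45],[0,0,0]],[[0,0,-0.45],[0,0,0]]], claw=0.5)

```text
clock: 9.5
tcp_pos: [0.5219, -0.383, 0.2446]
orientation: [3.121, 0.297, 0.013]
contact_force: [1.0, 0.5, 0.4]
grip_width: 0.0427
gripper_force: 0.0
```

```bash
python3 s.py
python3 - <<'E'
from h import *
look('w5.png',CS); plan([.433,-.193,.24],134.1)
E
```

```text
t 9.5 p [ 0.5219 -0.383   0.2446] yaw 10.873952955182054 F [0.9795 0.5458 0.3848] M [-0.0031 -0.0257 -0.0289] tau7 -0.02894469362217933 j7 -0.8038627341618431 gw 0.04267828331356163
[ 34.7 315.1] 0.86 depth [ 0.4386 -0.1981  0.1355] z124 [ 0.4313 -0.1896  0.124 ]
[316.8 247.9] 0.71 depth [ 0.5212 -0.3806  0.1312] z124 [ 0.5192 -0.381   0.124 ]
2044 [ 0.4389 -0.1978  0.1327] mid [ 0.4337 -0.192 ] yaw 135.39832491759728 ext [0.0235 0.0664] ztop 0.13674595654090535
2095 [ 0.4803 -0.2891  0.1336] mid [ 0.477  -0.2869] yaw 136.8118109710395 ext [0.0241 0.0673] ztop 0.1368581060041782
1935 [ 0.5228 -0.3809  0.1275] mid [ 0.521  -0.3812] yaw 11.224160055273416 ext [0.024  0.0663] ztop 0.13001533471319496
yaw 10.88 tilt [ 0.0013 -0.001  -1.    ] shift [-0.1978 -0.8039 -0.0062] az -1.3691 j7 -0.804 j1 0.463 t 9.6
```

Emit:
servo_tool(commands=[[[-0.198,-0.804,0],[0,0,-0.95]],[[-0.198,-0.804,0],[0,0,-0.95]],[[-0.198,-0.804,0],[0,0,-0.95]],[[-0.198,-0.804,0],[0,0,-0.95]],[[-0.198,-0.804,0],[0,0,-0.95]],[[-0.198,-0.804,0],[0,0,-0.95]],[[-0.198,-0.804,0],[0,0,-0.95]],[[-0.198,-0.804,0],[0,0,-0.95]],[[-0.198,-0.804,0],[0,0,-0.95]],[[-0.198,-0.804,0],[0,0,-0.95]],[[-0.198,-0.804,0],[0,0,-0.95]]])

```text
clock: 10.7
tcp_pos: [0.4318, -0.1922, 0.2361]
orientation: [-2.091, -2.34, 0.002]
contact_force: [-0.3, -0.0, -0.4]
grip_width: 0.0427
gripper_force: 0.0
```

Emit:
servo_tool(commands=[[[0,0,0],[0,0,-0.42]],[[0,0,0],[0,0,-0.42]],[[0,0,0],[0,0,-0.42]],[[0,0,0],[0,0,-0.42]],[[0,0,0],[0,0,-0.42]],[[0,0,0],[0,0,-0.42]]])

```text
clock: 11.3
tcp_pos: [0.4323, -0.1924, 0.2367]
orientation: [-1.227, -2.89, 0.0]
contact_force: [-0.1, 0.4, -0.9]
grip_width: 0.0428
gripper_force: 0.0
```

```bash
python3 s.py
python3 - <<'E'
from h import *
look('w6.png',CS); im=cv2.imread('pics/w6.png')[:,:,::-1]
for row in (200,210,220,275,285):
    w=np.where(im[row,290:355].max(-1)<60)[0]+290; print(row,w.min() if len(w) else 0,w.max() if len(w) else 0,len(w))
plan([.433,-.192,.132],135)
E
```

```text
t 11.3 p [ 0.4323 -0.1924  0.2367] yaw 133.9861206529837 F [-0.0598  0.3539 -0.9119] M [-0.0043  0.0678 -0.005 ] tau7 0.6789505854249 j7 1.000650966398413 gw 0.042759467136095165
[326.4 246.7] 0.84 depth [ 0.4302 -0.1868  0.1376] z124 [ 0.433  -0.1894  0.124 ]
[277.1 379.6] 0.82 depth [ 0.4731 -0.2805  0.1372] z124 [ 0.4783 -0.2886  0.124 ]
[324.3 239.3] 0.35 depth [ 0.4261 -0.1844  0.1364] z124 [ 0.4284 -0.1867  0.124 ]
[288.7 302.9] 0.3 depth [ 0.4509 -0.2505  0.09  ] z124 [ 0.4425 -0.237   0.124 ]
2215 [ 0.4302 -0.1881  0.134 ] mid [ 0.4316 -0.1898] yaw 134.0824619541957 ext [0.0239 0.0667] ztop 0.13665745826216288
1631 [ 0.4711 -0.2786  0.1329] mid [ 0.4739 -0.2831] yaw 136.37279362967843 ext [0.0239 0.0628] ztop 0.1366227470221125
200 316 333 18
210 315 335 21
220 315 335 21
275 315 334 20
285 315 348 34
yaw 133.93 tilt [-0.0014  0.0005 -1.    ] shift [-0.0005  0.0025  0.4204] az -0.0119 j7 1.0 j1 0.518 t 11.4
```

Screw 1's handle is about 2 mm off the tool's centre, with the bar at column 325. I'll correct that as I go down, and grip high as before.

Emit:
servo_tool(commands=[[[0.008,0.008,0.15],[0,0,0]],[[0.008,0.008,0.3],[0,0,0]],[[0.008,0.008,0.38],[0,0,0]],[[0.008,0.008,0.418],[0,0,0]],[[0.008,0.008,0.418],[0,0,0]]])

```text
clock: 11.9
tcp_pos: [0.4325, -0.1894, 0.1323]
orientation: [-1.225, -2.89, 0.0]
contact_force: [0.1, -0.9, 0.2]
grip_width: 0.0425
gripper_force: 0.0
```

Emit:
servo_tool(commands=[[[0,0,0],[0,0,0]],[[0,0,0],[0,0,0]],[[0,0,0],[0,0,0]],[[0,0,0],[0,0,0]],[[0,0,0],[0,0,0]],[[0,0,0],[0,0,0]]], claw=1, squeeze=60)

```text
clock: 12.5
tcp_pos: [0.4337, -0.1904, 0.1347]
orientation: [1.224, 2.891, -0.001]
contact_force: [-2.9, -0.9, 5.7]
grip_width: 0.0128
gripper_force: 59.1
```

```bash
python3 s.py
```

```text
t 12.5 p [ 0.4337 -0.1904  0.1347] yaw 134.09012973250412 F [-2.8563 -0.8511  5.6582] M [-0.1243  0.5417 -0.0377] tau7 0.05710689118131995 j7 0.9377383278714612 gw 0.012794712803345466
```

Emit:
servo_tool(commands=[[[0,0,0.001],[0,0,0.05]],[[0,0,0.002],[0,0,0.1]],[[0,0,0.003],[0,0,0.15]]])

```text
clock: 12.8
tcp_pos: [0.4336, -0.1905, 0.134]
orientation: [1.559, 2.725, -0.001]
contact_force: [-3.1, -1.6, 5.3]
grip_width: 0.0122
gripper_force: 59.2
```

```bash
python3 s.py
```

```text
t 12.8 p [ 0.4336 -0.1905  0.134 ] yaw 120.43064658928111 F [-3.0729 -1.622   5.3445] M [-0.3231  0.5455  0.1241] tau7 0.8086478523910046 j7 0.7219479614387146 gw 0.012241112462127115
```

Emit:
servo_tool(commands=[[[0,0,0.001],[0,0,0.05]],[[0,0,0.002],[0,0,0.1]],[[0,0,0.003],[0,0,0.15]],[[0,0,0.004],[0,0,0.2]],[[0,0,0.005],[0,0,0.25]],[[0,0,0.006],[0,0,0.3]]])

```text
clock: 13.4
tcp_pos: [0.4336, -0.1906, 0.1325]
orientation: [2.152, 2.285, 0.0]
contact_force: [-3.3, -1.5, 7.0]
grip_width: 0.0126
gripper_force: 59.2
```

```bash
python3 s.py
```

```text
t 13.4 p [ 0.4336 -0.1906  0.1325] yaw 93.43616987653618 F [-3.2534 -1.4838  7.018 ] M [-0.3697  0.6144  0.1392] tau7 0.8038005419075489 j7 0.29636156841577516 gw 0.01263466019869851
```

Emit:
servo_tool(commands=[[[0,0,0.001],[0,0,0.05]],[[0,0,0.002],[0,0,0.1]],[[0,0,0.003],[0,0,0.15]]])

```text
clock: 13.7
tcp_pos: [0.4335, -0.1906, 0.1318]
orientation: [2.406, 2.017, 0.0]
contact_force: [-4.0, -1.4, 8.2]
grip_width: 0.0128
gripper_force: 59.4
```

```bash
python3 s.py
```

```text
t 13.7 p [ 0.4335 -0.1906  0.1318] yaw 79.94236358087726 F [-3.9985 -1.4452  8.1616] M [-0.3737  0.7695  0.2153] tau7 0.7405499741435051 j7 0.08425289040818784 gw 0.01276745135631903
```

Emit:
servo_tool(commands=[[[0,0,0.001],[0,0,0.05]],[[0,0,0.002],[0,0,0.1]],[[0,0,0.003],[0,0,0.15]]])

```text
clock: 14.0
tcp_pos: [0.4335, -0.1906, 0.1311]
orientation: [2.626, 1.721, 0.001]
contact_force: [-3.6, -1.8, 9.5]
grip_width: 0.012
gripper_force: 59.6
```

```bash
python3 s.py
```

```text
t 14.0 p [ 0.4335 -0.1906  0.1311] yaw 66.45866012549743 F [-3.5518 -1.7656  9.4857] M [-0.4404  0.916   0.2773] tau7 0.6294409185647964 j7 -0.1272539906296842 gw 0.011967806769465834
```

Emit:
servo_tool(commands=[[[0,0,0.001],[0,0,0.05]],[[0,0,0.002],[0,0,0.1]],[[0,0,0.003],[0,0,0.15]]])

```text
clock: 14.3
tcp_pos: [0.4334, -0.1906, 0.1305]
orientation: [2.81, 1.401, 0.001]
contact_force: [-5.2, -1.9, 10.8]
grip_width: 0.0124
gripper_force: 59.9
```

```bash
python3 s.py
```

```text
t 14.3 p [ 0.4334 -0.1906  0.1305] yaw 52.98223292068387 F [-5.1778 -1.859  10.8232] M [-0.3655  1.0246  0.4056] tau7 0.5181170627474785 j7 -0.3379950647149327 gw 0.012445416395482143
```

Screw 1's moving torque went 0.14, 0.22, 0.28, then 0.41 N m, which puts the foot at roughly 70 to 100 N on the carton, so it's held. I'll release and move over screw 2.

Emit:
servo_tool(commands=[[[0,0,0],[0,0,0]],[[0,0,0],[0,0,0]],[[0,0,0],[0,0,0]],[[0,0,-0.1],[0,0,0]],[[0,0,-0.25],[0,0,0]],[[0,0,-0.42],[0,0,0]],[[0,0,-0.42],[0,0,0]],[[0,0,-0.42],[0,0,0]]], claw=0.5)

```text
clock: 15.1
tcp_pos: [0.4338, -0.1897, 0.2346]
orientation: [2.808, 1.406, 0.003]
contact_force: [-0.4, 0.2, -0.2]
grip_width: 0.0428
gripper_force: 0.0
```

```bash
python3 s.py
python3 - <<'E'
from h import *
plan([.4761,-.2853,.236],-43.4)
E
```

```text
t 15.1 p [ 0.4338 -0.1897  0.2346] yaw 53.18380041660029 F [-0.4256  0.1702 -0.1781] M [-0.0019 -0.0084  0.0308] tau7 -0.002195373017457314 j7 -0.3481579485554931 gw 0.04280812637864645
yaw 53.18 tilt [ 0.0025 -0.0005 -1.    ] shift [-0.2048  0.3645 -0.0048] az 1.0732 j7 -0.348 j1 0.221 t 15.1
```

Emit:
servo_tool(commands=[[[-0.205,0.365,0],[0,0,0.95]],[[-0.205,0.365,0],[0,0,0.95]],[[-0.205,0.365,0],[0,0,0.95]],[[-0.205,0.365,0],[0,0,0.95]],[[-0.205,0.365,0],[0,0,0.95]],[[-0.205,0.365,0],[0,0,0.95]],[[-0.205,0.365,0],[0,0,0.95]],[[-0.205,0.365,0],[0,0,0.95]],[[-0.205,0.365,0],[0,0,0.95]],[[-0.205,0.365,0],[0,0,0.95]],[[-0.205,0.365,0],[0,0,0.95]]])

```text
clock: 16.2
tcp_pos: [0.4747, -0.2848, 0.232]
orientation: [3.017, -0.876, -0.005]
contact_force: [-0.9, -0.7, -0.3]
grip_width: 0.0427
gripper_force: 0.0
```

Emit:
servo_tool(commands=[[[0,0,0],[0,0,0.123]],[[0,0,0],[0,0,0.123]],[[0,0,0],[0,0,0.123]],[[0,0,0],[0,0,0.123]]])

```text
clock: 16.6
tcp_pos: [0.4752, -0.2852, 0.2331]
orientation: [2.921, -1.157, -0.002]
contact_force: [0.0, 0.2, -0.3]
grip_width: 0.0426
gripper_force: 0.0
```

```bash
python3 s.py
python3 - <<'E'
from h import *
look('w7.png',CS); im=cv2.imread('pics/w7.png')[:,:,::-1]
for row in (200,210,220,275,285):
    w=np.where(im[row,290:355].max(-1)<60)[0]+290; print(row,w.min() if len(w) else 0,w.max() if len(w) else 0,len(w))
plan([.4761,-.2853,.132],-43.4)
E
```

```text
t 16.6 p [ 0.4752 -0.2852  0.2331] yaw -43.205434356689686 F [ 0.0163  0.2305 -0.3271] M [ 0.0368 -0.0466 -0.0415] tau7 -0.02064770960714668 j7 -1.7506872009639831 gw 0.04256201213138451
[264.1 373.4] 0.92 depth [ 0.4376 -0.1957  0.1333] z124 [ 0.434 -0.19   0.124]
[386.4  93.7] 0.63 depth [ 0.518  -0.3773  0.1306] z124 [ 0.5178 -0.3786  0.124 ]
1174 [ 0.4288 -0.2067  0.1292] mid [ 0.4287 -0.2023] yaw 71.95757235963958 ext [0.0232 0.0439] ztop 0.133023096765721
2303 [ 0.4786 -0.2884  0.1342] mid [ 0.4766 -0.2867] yaw 136.5341060341538 ext [0.0238 0.067 ] ztop 0.13686164852922625
3057 [ 0.5207 -0.3802  0.1274] mid [ 0.52   -0.3809] yaw 11.485331112486364 ext [0.0237 0.0678] ztop 0.13004335677932968
200 312 330 19
210 310 331 22
220 310 331 22
275 310 354 22
285 311 341 31
yaw -43.28 tilt [-0.0006  0.0002 -1.    ] shift [ 0.0024 -0.0023  0.4057] az 0.0013 j7 -1.752 j1 0.089 t 16.7
```

View pics/w7.png

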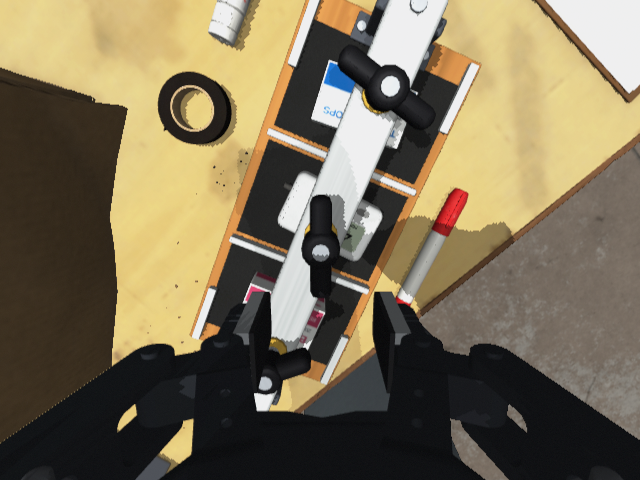

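Handle 2 is upright in the picture at (320,245), centred between the pads, with the logger beneath it. I'll go down and grip.

Emit:
servo_tool(commands=[[[0.004,-0.001,0.15],[0,0,0]],[[0.004,-0.001,0.3],[0,0,0]],[[0.004,-0.001,0.37],[0,0,0]],[[0.004,-0.001,0.404],[0,0,0]],[[0.004,-0.001,0.404],[0,0,0]]])

```text
clock: 17.2
tcp_pos: [0.4759, -0.2857, 0.132]
orientation: [2.919, -1.161, -0.003]
contact_force: [-0.2, 1.0, 0.2]
grip_width: 0.0425
gripper_force: 0.0
```

Emit:
servo_tool(commands=[[[0,0,0],[0,0,0]],[[0,0,0],[0,0,0]],[[0,0,0],[0,0,0]],[[0,0,0],[0,0,0]],[[0,0,0],[0,0,0]],[[0,0,0],[0,0,0]]], claw=1, squeeze=60)

```text
clock: 17.8
tcp_pos: [0.4774, -0.2863, 0.1342]
orientation: [-2.919, 1.162, -0.004]
contact_force: [-1.1, 0.2, 7.5]
grip_width: 0.0129
gripper_force: 60.1
```

```bash
python3 s.py
```

```text
t 17.8 p [ 0.4774 -0.2863  0.1342] yaw -43.405080656920056 F [-1.0892  0.1906  7.4741] M [0.1686 0.1939 0.0465] tau7 -0.014803899102844298 j7 -1.6875215469427922 gw 0.012910967295005914
```

Emit:
servo_tool(commands=[[[0,0,-0.001],[0,0,-0.07]],[[0,0,-0.003],[0,0,-0.14]],[[0,0,-0.004],[0,0,-0.21]],[[0,0,-0.006],[0,0,-0.28]],[[0,0,-0.007],[0,0,-0.35]],[[0,0,-0.009],[0,0,-0.42]],[[0,0,-0.01],[0,0,-0.49]],[[0,0,-0.011],[0,0,-0.56]],[[0,0,-0.013],[0,0,-0.63]],[[0,0,-0.014],[0,0,-0.7]]])

```text
clock: 18.8
tcp_pos: [0.4775, -0.2858, 0.1377]
orientation: [3.094, 0.541, 0.004]
contact_force: [-0.1, 2.8, 6.2]
grip_width: 0.0128
gripper_force: 60.3
```

```bash
python3 s.py
```

```text
t 18.8 p [ 0.4775 -0.2858  0.1377] yaw 19.82586019990409 F [-0.0885  2.8482  6.155 ] M [ 0.5546  0.124  -0.2559] tau7 -1.045425832271576 j7 -0.7417983421508407 gw 0.01284225680986912
```

Emit:
servo_tool(commands=[[[0,0,-0.001],[0,0,-0.04]],[[0,0,-0.001],[0,0,-0.06]],[[0,0,-0.001],[0,0,-0.08]],[[0,0,-0.001],[0,0,-0.08]],[[0,0,-0.001],[0,0,-0.08]]])

```text
clock: 19.3
tcp_pos: [0.4775, -0.2858, 0.1381]
orientation: [3.057, 0.724, 0.004]
contact_force: [-0.5, 2.9, 6.1]
grip_width: 0.0123
gripper_force: 61.0
```

```bash
python3 s.py
```

```text
t 19.3 p [ 0.4775 -0.2858  0.1381] yaw 26.660685134011025 F [-0.4632  2.8979  6.1451] M [ 0.5486  0.1404 -0.764 ] tau7 0.7959026657044888 j7 -0.6372503808925195 gw 0.012331519751902558
```

The torque is 0.76 N m at rest, far above friction, so screw 2 is at its top stop. I'll release, back away and check everything.

Emit:
servo_tool(commands=[[[0,0,0],[0,0,0]],[[0,0,0],[0,0,0]],[[0,0,0],[0,0,0]],[[0,0,-0.1],[0,0,0]],[[0,0,-0.25],[0,0,0]],[[0,0,-0.45],[0,0,0]],[[0,0,-0.45],[0,0,0]],[[0,0,-0.45],[0,0,0]]], claw=0.5)

```text
clock: 20.1
tcp_pos: [0.477, -0.2863, 0.2502]
orientation: [3.054, 0.727, 0.004]
contact_force: [0.0, -0.5, -1.3]
grip_width: 0.0422
gripper_force: 0.0
```

```bash
python3 s.py
python3 - <<'E'
from h import *
look('w8.png',CS)
im,D=r.grab_frame('scene'); save('s8.png',im)
a=cv2.imread('pics/w8.png'); b=im[160:460,220:500,::-1]
cv2.imwrite('pics/c8.png',np.hstack([cv2.resize(a,(440,330)),cv2.resize(b,(308,330))]))
E
```

```text
t 20.1 p [ 0.477  -0.2863  0.2502] yaw 26.785904375400463 F [ 0.0473 -0.5048 -1.3396] M [-0.0005  0.0746  0.0738] tau7 -0.004267754266038537 j7 -0.6477131742595188 gw 0.04219884249624088
[319.7 246.1] 0.83 depth [ 0.4779 -0.2843  0.1414] z124 [ 0.4735 -0.2865  0.124 ]
[465.  248.4] 0.71 depth [ 0.5188 -0.3761  0.1303] z124 [ 0.5184 -0.3792  0.124 ]
[172.8 234.4] 0.61 depth [ 0.4386 -0.1932  0.1334] z124 [ 0.4347 -0.1908  0.124 ]
2363 [ 0.4357 -0.1913  0.1295] mid [ 0.4331 -0.1905] yaw 67.64521549777984 ext [0.0249 0.0678] ztop 0.13310196144874473
2053 [ 0.4791 -0.2845  0.138 ] mid [ 0.4766 -0.2856] yaw 24.6927135952659 ext [0.0237 0.0678] ztop 0.14068653229078024
2060 [ 0.5214 -0.3784  0.1269] mid [ 0.5202 -0.3808] yaw 11.134247891604161 ext [0.0245 0.0675] ztop 0.12991469047581256
```

View pics/c8.png

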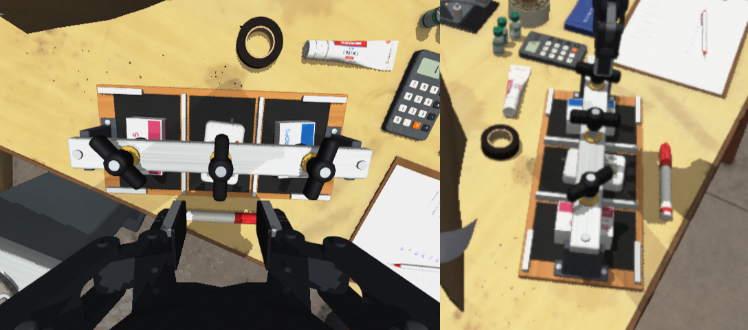

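Screw 2 reads yaw 24.7°, which is the frame's own direction, so it is right up. Screw 3 stayed where I left it at 11.1°. Screw 1's bar is at 67.6° while the tool ended at 53°, so it slipped in the pads (left handle in the composite, around (115,165)). I'll regrip it a little lower and harder, and feel the torque again.

Run:
```python
from h import *
plan([.4326,-.1898,.2],67.6)
```

```text
yaw 26.8 tilt [-0.0026  0.0011 -1.    ] shift [ 0.0194 -0.4184  0.191 ] az -0.4534 j7 -0.648 j1 0.356 t 20.25
```

Emit:
servo_tool(commands=[[[0.02,-0.418,0],[0,0,-0.453]],[[0.02,-0.418,0],[0,0,-0.453]],[[0.02,-0.418,0.05],[0,0,-0.453]],[[0.02,-0.418,0.1],[0,0,-0.453]],[[0.02,-0.418,0.15],[0,0,-0.453]],[[0.02,-0.418,0.19],[0,0,-0.453]],[[0.02,-0.418,0.19],[0,0,-0.453]],[[0.02,-0.418,0.19],[0,0,-0.453]]])

```text
clock: 21.05
tcp_pos: [0.4335, -0.1904, 0.2011]
orientation: [-2.613, -1.743, 0.001]
contact_force: [-0.4, -0.9, 0.3]
grip_width: 0.0426
gripper_force: 0.0
```

Run:
```python
from h import *
look('w9.png',CS[:1]); im=cv2.imread('pics/w9.png')[:,:,::-1]
for row in (205,220,235,250,310,320,330):
    w=np.where(im[row,290:355].max(-1)<60)[0]+290; print(row,w.min() if len(w) else 0,w.max() if len(w) else 0,len(w))
m,T=ext('wrist'); q=np.linalg.inv(T)@np.r_[.4326,-.1898,.1347,1]; print(q[0]/q[2]*m['fx']+m['cx'],q[1]/q[2]*m['fy']+m['cy'])
o=r.get_obs(); print(o['tcp_pos']); plan([.4326,-.1898,.128],67.6)
```

```text
[321.2 265.1] 0.91 depth [ 0.4338 -0.1871  0.1343] z124 [ 0.4324 -0.1904  0.124 ]
2917 [ 0.4339 -0.187   0.1305] mid [ 0.4327 -0.1894] yaw 67.8952621500386 ext [0.0236 0.0672] ztop 0.1331212345252828
205 322 324 3
220 309 334 26
235 309 333 25
250 304 338 35
310 311 351 41
320 319 349 31
330 333 353 21
319.8354254220538 270.1172825548682
[ 0.4341 -0.1905  0.2019]
yaw 67.46 tilt [ 0.0005 -0.0002 -1.    ] shift [ 0.0004 -0.0068  0.2954] az -0.0015 j7 -0.126 j1 0.33 t 21.15
```

Emit:
servo_tool(commands=[[[0,0,0.12],[0,0,0]],[[0,0,0.22],[0,0,0]],[[0,0,0.27],[0,0,0]],[[0,0,0.294],[0,0,0]],[[0,0,0.294],[0,0,0]]])

```text
clock: 21.65
tcp_pos: [0.4339, -0.1904, 0.128]
orientation: [-2.611, -1.746, 0.0]
contact_force: [-0.6, 0.6, 0.5]
grip_width: 0.0429
gripper_force: 0.0
```

Emit:
servo_tool(commands=[[[0,0,0],[0,0,0]],[[0,0,0],[0,0,0]],[[0,0,0],[0,0,0]],[[0,0,0],[0,0,0]],[[0,0,0],[0,0,0]],[[0,0,0],[0,0,0]]], claw=1, squeeze=80)

```text
clock: 22.25
tcp_pos: [0.4337, -0.1903, 0.1297]
orientation: [2.611, 1.746, 0.0]
contact_force: [-4.9, 2.5, 13.1]
grip_width: 0.012
gripper_force: 96.8
```

```bash
python3 s.py
```

```text
t 22.25 p [ 0.4337 -0.1903  0.1297] yaw 67.55302667039089 F [-4.9305  2.5022 13.0979] M [0.5113 1.1265 0.1361] tau7 -0.07123264018446207 j7 -0.13596567635486287 gw 0.012000993126918104
```

Emit:
servo_tool(commands=[[[0,0,0.001],[0,0,0.03]],[[0,0,0.001],[0,0,0.06]]])

```text
clock: 22.45
tcp_pos: [0.4337, -0.1903, 0.1294]
orientation: [2.691, 1.62, 0.0]
contact_force: [-4.6, 2.4, 11.7]
grip_width: 0.0122
gripper_force: 96.8
```

```bash
python3 s.py; python3 -c "
from h import *
look('w10.png',CS[:1])"
```

```text
t 22.45 p [ 0.4337 -0.1903  0.1294] yaw 62.10719660115205 F [-4.6307  2.3764 11.6963] M [0.2957 1.1282 0.4194] tau7 0.2048329822719097 j7 -0.22154980719879064 gw 0.012169612330536553
6316 [ 0.4356 -0.185   0.1307] mid [ 0.4334 -0.1897] yaw 62.98975803033255 ext [0.0396 0.0671] ztop 0.13435010407897552
```

At knob ≈ 2.47 the bar follows the tool and the moving torque is 0.42 N m, so carton 1 is held at about 80 N. I'll release, go up and check.

Emit:
servo_tool(commands=[[[0,0,0],[0,0,0]],[[0,0,0],[0,0,0]],[[0,0,0],[0,0,0]],[[0,0,-0.1],[0,0,0]],[[0,0,-0.25],[0,0,0]],[[0,0,-0.45],[0,0,0]],[[0,0,-0.45],[0,0,0]],[[0,0,-0.45],[0,0,0]]], claw=0.5)

```text
clock: 23.35
tcp_pos: [0.4344, -0.1906, 0.2414]
orientation: [2.689, 1.62, 0.003]
contact_force: [0.9, 0.4, -0.3]
grip_width: 0.0429
gripper_force: 0.0
```

```bash
python3 s.py; python3 -c "
from h import *
look('w11.png',CS)"
```

```text
t 23.35 p [ 0.4344 -0.1906  0.2414] yaw 62.14517897688927 F [ 0.8968  0.426  -0.2572] M [ 0.0847 -0.0036  0.0544] tau7 0.003302119075669907 j7 -0.21051384649879706 gw 0.042880951626277496
[321.1 245. ] 0.93 depth [ 0.4352 -0.1875  0.134 ] z124 [ 0.4339 -0.19    0.124 ]
[436.9 335. ] 0.68 depth [ 0.4761 -0.2789  0.141 ] z124 [ 0.4769 -0.2902  0.124 ]
[603.9 269.6] 0.16 depth [ 0.6562 -0.3685  0.0222] z124 [ 0.5996 -0.2977  0.124 ]
2079 [ 0.4339 -0.1874  0.1305] mid [ 0.4328 -0.1895] yaw 67.84188183083792 ext [0.0239 0.0668] ztop 0.13313313125046836
1493 [ 0.4888 -0.2753  0.1349] mid [ 0.4909 -0.2804] yaw 16.029801564879506 ext [0.0248 0.0368] ztop 0.14012852658549058
376 [ 0.5273 -0.3759  0.1253] mid [ 0.5257 -0.378 ] yaw 11.86442696796962 ext [0.0135 0.0539] ztop 0.12764063001378934
```

Screw 1 springs back to 67.8° every time. That fits the screw's self-locking limit: 0.15 N m over 3.2 mm/rad is about 47 N, so carton 1 is held at about 47 N. Screw 3 showed no spring-back, so its force is 47 N or less. I'll turn it about 0.2 rad more to be sure; the peak stays at or below about 85 N.

Run:
```python
from h import *
plan([.5196,-.3805,.2],11.2)
```

```text
yaw 62.15 tilt [-0.0017  0.0005 -1.    ] shift [-0.5115  0.6621  0.1563] az 0.5661 j7 -0.21 j1 0.31 t 23.45
```

Emit:
servo_tool(commands=[[[-0.51,0.662,0],[0,0,0.566]],[[-0.51,0.662,0],[0,0,0.566]],[[-0.51,0.662,0],[0,0,0.566]],[[-0.51,0.662,0],[0,0,0.566]],[[-0.51,0.662,0],[0,0,0.566]],[[-0.51,0.662,0.05],[0,0,0.566]],[[-0.51,0.662,0.1],[0,0,0.566]],[[-0.51,0.662,0.155],[0,0,0.566]],[[-0.51,0.662,0.155],[0,0,0.566]],[[-0.51,0.662,0.155],[0,0,0.566]]])

```text
clock: 24.45
tcp_pos: [0.5202, -0.3799, 0.2009]
orientation: [-3.125, -0.31, 0.002]
contact_force: [0.7, -0.6, 0.2]
grip_width: 0.0428
gripper_force: 0.0
```

Run:
```python
from h import *
look('w12.png',CS[2:]); im=cv2.imread('pics/w12.png')[:,:,::-1]
for row in (220,235,250):
    w=np.where(im[row,290:355].max(-1)<60)[0]+290; print(row,w.min() if len(w) else 0,w.max() if len(w) else 0,len(w))
plan([.5198,-.3805,.125],11.2); print(r.get_obs()['tcp_pos'])
```

```text
[325.1 264.4] 0.92 depth [ 0.5225 -0.3812  0.1311] z124 [ 0.5201 -0.3818  0.124 ]
[150.3 309.1] 0.57 depth [ 0.4815 -0.2919  0.1408] z124 [ 0.4719 -0.285   0.124 ]
2795 [ 0.523  -0.3808  0.1275] mid [ 0.5208 -0.3816] yaw 11.467048794722444 ext [0.0239 0.0667] ztop 0.1300716973358753
220 312 337 26
235 313 336 24
250 306 342 37
yaw 11.28 tilt [ 0.0009 -0.0004 -1.    ] shift [-0.0044 -0.0007  0.3086] az 0.0008 j7 -0.745 j1 0.387 t 24.55
[ 0.5208 -0.3804  0.2021]
```

Emit:
servo_tool(commands=[[[-0.002,0.004,0.12],[0,0,0]],[[-0.002,0.004,0.22],[0,0,0]],[[-0.002,0.004,0.28],[0,0,0]],[[-0.002,0.004,0.306],[0,0,0]],[[-0.002,0.004,0.306],[0,0,0]]])

```text
clock: 25.05
tcp_pos: [0.5202, -0.3814, 0.1249]
orientation: [-3.126, -0.307, 0.001]
contact_force: [-0.3, -0.7, 0.3]
grip_width: 0.0428
gripper_force: 0.0
```

Emit:
servo_tool(commands=[[[0,0,0],[0,0,0]],[[0,0,0],[0,0,0]],[[0,0,0],[0,0,0]],[[0,0,0],[0,0,0]],[[0,0,0],[0,0,0]],[[0,0,0],[0,0,0]]], claw=1, squeeze=80)

```text
clock: 25.65
tcp_pos: [0.521, -0.3815, 0.1269]
orientation: [3.126, 0.307, 0.003]
contact_force: [-2.1, 2.9, 6.5]
grip_width: 0.0122
gripper_force: 88.0
```

```bash
python3 s.py
```

```text
t 25.65 p [ 0.521  -0.3815  0.1269] yaw 11.231745910005138 F [-2.1165  2.9213  6.4573] M [0.4623 0.3405 0.008 ] tau7 0.0006051502714399248 j7 -0.728047810503296 gw 0.012191727342111228
```

Emit:
servo_tool(commands=[[[0,0,0.001],[0,0,0.04]],[[0,0,0.001],[0,0,0.08]],[[0,0,0.002],[0,0,0.12]]])

```text
clock: 25.95
tcp_pos: [0.521, -0.3815, 0.1264]
orientation: [3.141, 0.01, 0.003]
contact_force: [-1.4, 1.8, 6.3]
grip_width: 0.0122
gripper_force: 85.3
```

```bash
python3 s.py; python3 -c "
from h import *
look('w13.png',CS[2:])"
```

```text
t 25.95 p [ 0.521  -0.3815  0.1264] yaw 0.34707004506723715 F [-1.4221  1.7846  6.3037] M [0.3578 0.4304 0.4478] tau7 0.2797204814851284 j7 -0.8884442439272494 gw 0.012236773411539578
[318.8 323.6] 0.98 depth [ 0.5254 -0.3806  0.1301] z124 [ 0.5222 -0.3806  0.124 ]
[ 66.5 354.6] 0.29 depth [ 0.4516 -0.2127  0.0348] z124 [ 0.5082 -0.2823  0.124 ]
6636 [ 0.5256 -0.3815  0.1289] mid [ 0.5206 -0.3817] yaw 1.1050494543569016 ext [0.0396 0.0675] ztop 0.13760027774978287
```

The torque is 0.45 N m, about 90 N at its peak. I'll release and back off.

Emit:
servo_tool(commands=[[[0,0,0],[0,0,0]],[[0,0,0],[0,0,0]],[[0,0,0],[0,0,0]],[[0,0,-0.1],[0,0,0]],[[0,0,-0.25],[0,0,0]],[[0,0,-0.45],[0,0,0]],[[0,0,-0.5],[0,0,0]],[[0,0,-0.5],[0,0,0]],[[0,0,-0.5],[0,0,0]]], claw=0.5)

```text
clock: 26.95
tcp_pos: [0.5198, -0.381, 0.2485]
orientation: [-3.141, -0.011, 0.002]
contact_force: [0.3, 0.2, -0.0]
grip_width: 0.0428
gripper_force: 0.0
```

```bash
python3 s.py
python3 - <<'E'
from h import *
look('w14.png',CS)
im,D=r.grab_frame('scene'); save('s14.png',im)
a=cv2.imread('pics/w14.png'); b=im[160:460,220:500,::-1]
cv2.imwrite('pics/c14.png',np.hstack([cv2.resize(a,(440,330)),cv2.resize(b,(308,330))]))
E
```

```text
t 26.95 p [ 0.5198 -0.381   0.2485] yaw 0.41899522785225435 F [ 0.2593  0.2213 -0.0193] M [ 0.0556  0.0193 -0.0502] tau7 -0.003490009912638925 j7 -0.9185287275882936 gw 0.04281640819069057
[187.5 302.8] 0.83 depth [ 0.4805 -0.2896  0.1413] z124 [ 0.4725 -0.2828  0.124 ]
[ 74.8 347.1] 0.62 depth [ 0.4396 -0.1991  0.1314] z124 [ 0.4351 -0.1935  0.124 ]
[320.1 243.2] 0.55 depth [ 0.5207 -0.38    0.1309] z124 [ 0.5188 -0.38    0.124 ]
2173 [ 0.4364 -0.1934  0.1287] mid [ 0.4336 -0.192 ] yaw 68.02173199414709 ext [0.0248 0.0664] ztop 0.13303234089656787
2462 [ 0.4815 -0.2879  0.1354] mid [ 0.4785 -0.2861] yaw 25.39318477655263 ext [0.0242 0.0645] ztop 0.1404622114702929
1912 [ 0.5227 -0.3813  0.1274] mid [ 0.5207 -0.3817] yaw 9.064953185712454 ext [0.0239 0.0669] ztop 0.12991674938445127
```

View pics/c14.png

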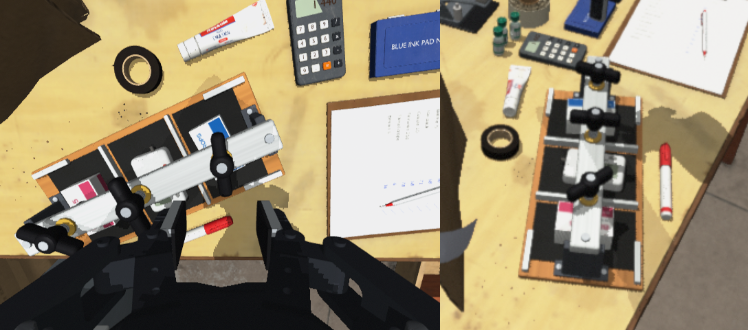

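Screw 3 also sprang back, from 0.4° to 9.1°, so it now sits at the same self-locking load. Screw 1 (68°) and screw 2 (25°, right up) haven't moved. The bystanders and contents look to be in place, and the gripper is clear.

```bash
python3 -c "
from bench import r
print(r.hand_in())"
```

```text
the job is handed in; nothing more can be done
None
```

The job is handed in: screws 1 and 3 hold their cartons at an estimated 47 N each (about 90 N at most while winding), screw 2 is at its top stop over the logger, and nothing else looked moved. I re-tightened both carton screws after raising screw 2. The hand-in gave no verdict.

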